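Assemble a lens stack in a slotted barrel and clamp it with its retaining ring

TASK

Assemble the optics in the slotted metal barrel that is fixed to the bench: lay the lens flat on the spring seat at the bottom, then the open spacer on it, then the thin filter on top, letting go of each before you fetch the next. Then set the retaining ring in with its two lugs in the barrel's two side slots and screw it clockwise (seen from above) until it stops, so that it presses the stack down against the spring; let go, and leave the vials and the other things on the bench standing where they are.

Things in the scene. Friction and masses are not known exactly. Their poses are not given: they have to be found in the camera images.
- barrel: bright metal barrel fixed to the bench; origin: centre of underside, z up. Flange 88 mm wide, 8 mm high; foot 69 mm wide up to 12 mm; above it two curved walls (outside 69 mm, bore 48.4 mm) up to 71 mm. Between them two opposite side slots on its +y and -y axis, 35 mm wide at the bore, open from 12 mm up: fingers closing along y go down in them. Seat top 20 mm up, unloaded
- barrel_mouth (a point): centre of the barrel's open top, 71 mm above the bench; axes as barrel. Each wall's top 16 mm has a groove 60 mm wide under a lip 50.8 mm wide whose underside is a steep right-hand thread: clockwise from the slot axis it starts at 46 degrees, 66.6 mm up, falls to 62.1 mm at 78 degrees, then is level; a stop begins at 94 degrees. Counterclockwise is blocked
- slot_mid (a point): on the barrel's axis, 54 mm above the bench: where the ring's underside stands when first set on the filter. Its lugs pass down the slots within 30 degrees of the slot axis (y); turned clockwise, they meet the thread at about 40 degrees, are fully down (about 2 mm lower) at 72 to 78 and stop at about 83. Turning takes about 0.2 N m
- seat (a joint): travel of the spring seat at the bottom of the barrel (steel disc, 43 mm across), in m: 0 unloaded, grows downward to 0.004; spring 2000 N/m. The weight of the parts moves it about 0.0005; a ring screwed home holds it at about 0.002 to 0.003
- lens: lens in a dark metal rim: 45.6 mm across, rim 14 mm high, with a clear glass dome that rises 3 mm more inside the rim. Round, lies flat, dome up, about 40 g. Origin: centre of its underside, z up
- spacer: open dark metal spacer, a plain tube 45.6 mm outside, 36.6 mm inside, 12 mm high, no glass; about 30 g. Lies flat. Origin: centre of its underside, z up
- filter: flat filter disc, clear flat glass in a thin dark metal rim: 45.6 mm across, 8 mm high, the thinnest part; about 25 g. Lies flat. Origin: centre of its underside, z up
- retaining_ring: dark metal retaining ring, the tallest part: open tube 45.6 mm outside, 35.6 mm inside, 35 mm high, knurled from 21 mm up (grip there: the fingers must stay above the barrel's walls); two opposite lugs on its +y and -y axis, 57.4 mm over both, 10 mm wide, 6 to 11 mm above its underside; about 60 g. Stands lugs down. Origin: centre of underside, z up
- vial_white: bystander: small standing vial, 24 mm across, 54 mm high, beside the lens (about 48 mm between centres). Origin: centre of its underside
- vial_amber: bystander: small standing vial, 24 mm across, 54 mm high, beside the spacer. Origin: centre of its underside
- vial_capped: bystander: small standing vial, 24 mm across, 54 mm high, beside the filter. Origin: centre of its underside
- specimen_puck: bystander: black specimen mount, a solid puck 31 mm across, 16 mm high, beside the retaining ring. Origin: centre of its underside
- petri_dish: bystander: clear empty dish, 55 mm across, 13 mm high, in front of the microscope. Origin: centre of its underside
- adapter_ring: bystander: black dovetail ring, 62 mm across, 14 mm high, not part of this job. Origin: middle of its underside
- dust_blower: bystander: rubber bulb blower standing nozzle up, 47 mm across, 118 mm high, at the far left. Origin: centre of its underside
There are look-alikes about, which are no part of the job. Leave any turquoise look-alike of the lens alone. Leave any yellow look-alike of the filter alone.

How it is judged:
By the outcome, as a careful person would: the job done as asked, in the order asked, and still so for the second after the job is handed in, with the robot touching nothing.
It also fails if it takes over 72 s, if anything falls off the work surface, if the arm or the gripper's body presses on something with over 40 N, if the wrist force passes 120 N, or if a joint passes its speed limit or range.

ROBOT

A 7-joint arm with a two-finger parallel gripper is mounted at the origin on a cart in front of the work surface, level with it; the furniture and walls round the work are solid. World frame = base frame: x ahead of the robot, y to its left, z up, the work surface at z = 0. Lengths are in m, angles in rad, forces in N, time in s.
With the tool pointing down it reaches from about 0.35 to 0.9 m from the base axis. Payload 7.2 kg.
Tool frame: the origin (TCP) lies midway between the tips of the shut fingers; the grasp point (between the pads) lies 19 mm behind it; z points along the fingers, y is the line along which they close (so a half turn about z gives the same grasp; the last joint's range is limited). The gripper opens to 88 mm and grips with 3 to 60 N. Pads are 20 mm wide; open, the fingers measure 115 mm over their backs; the gripper's body (75 mm by 178 mm) begins 61 mm behind the grasp point.
Start: joints at [1.186, 0.411, -0.013, 1.596, 0.006, 1.134, -0.082], TCP at [0.195, -0.594, 0.223] pointing down, gripper open.
Joint ranges: [-2.95, 2.95], [-0.29, 1.99], [-1.47, 1.44], [0.14, 2.54], [-1.03, 4.17], [0.13, 1.85], [-2.86, 2.86]. Speed limits (rad/s): [2.39, 2.39, 3.01, 3.01, 3.14, 3.14, 3.14].

INTERFACE

Orientations are given as [roll, pitch, yaw] about the fixed x, y, z axes, in that order (R = Rz(yaw) Ry(pitch) Rx(roll)).
In Python, from rig import status, eyes, arm gives the robot as it stands.
- The arm moves only by the tool move_arm, never from a script. Its argument "series" is text: rows parted by semicolons, each of 5 numbers parted by spaces: the shift along the tool's x, y, z normalised to -1 to 1, where 1 is 0.04 m, then the turn about the tool's z normalised to -1 to 1, where 1 is 0.15 rad, then the opening, from 0 (shut) to 1 (fully open). A call has 1 to 12 rows; each row shifts and turns the commanded pose from where the row before left it, along the tool's axes as they then stand; what a row does not reach is not made up. A row lasts 1/8 s, in which the tool goes at most 62.5 mm and 10.7 degrees, less where a joint would pass 70% of its speed; a pose out of reach is approached as far as the arm can. A call with a number of a shift or a turn outside -1 to 1 is refused whole. A call with a gripper value outside its range is refused whole. The fingers move at their own pace and stop on an object; "grip_force" is the grip in N (left out, the last holds). Time passes only in rows, so rows that do not move let the fingers close. It gives the time, the measured TCP pose, the force, the opening and the grip force at its end, in the units of the state.
- status.get_state(): the state, without advancing time (a new reading comes with each control period).
- eyes.capture(name): name is "scene" or "side" or "wrist"; returns a dict with "img" (420x560x3 uint8, blue, green, red), "depth" (420x560 float32, m along the optical axis (not along the pixel's ray), 0 where there is no reading), "fx", "fy", "cx", "cy" (pixels), "R" (3x3) and "t" (3): a world point X has camera coordinates R X + t. Camera axes: x right, y down, z forward; pixel columns grow to the right and rows downward; lengths in m; the calibration is good to about 2 mm. A picture is of the moment at which its call begins.
- arm.job_done(): hands the job in; it is judged then, once.
The state is a dict: "time": time; "q": joint angles; "qd": joint speeds; "effort": joint torques, N m; "ee_pos": TCP position; "tcp_rot": TCP orientation; "wrist_force": force on the tool from outside, world axes, zero at the start; "wrist_torque": the same for the moment, N m; "width": finger opening in m; "grip_force": force on a finger pad.
Only numpy, scipy, OpenCV 4.12 (cv2) and the standard library are available. Lean on these libraries where they do the work, as an engineer would, in place of code of your own. Each camera call takes 0.05 s, during which the arm holds its last target. There are 200 camera calls.

## Working session

There is one attempt and no reset: what is moved stays moved. The work goes in short steps, Python scripts to look and compute and a tool call to move; the robot and the scene stay as the last step left them, time stands still between calls to the robot, and variables do not carry over. Pictures are saved under pics/ and viewed, at most 10 in all, crops included, and the job is handed in when it is done.

Besides the shell and the picture viewer there is one more tool, called after "Request:" as name(argument=value, ...) on one line, values as JSON. move_arm: Moves the arm, as the interface text tells. Its arguments: {"type":"object","properties":{"series":{"type":"string"},"grip_force":{"type":"number"}},"required":["series"]}

```bash
mkdir -p pics; ls
python3 - <<'E'
from rig import status, eyes
import cv2,numpy as np
s=status.get_state();print(s['time'],s['ee_pos'],s['tcp_rot'],s['width'])
for n in("scene","side"):
    c=eyes.capture(n);cv2.imwrite(f'pics/{n}0.png',cv2.resize(c['img'],(784,588),interpolation=cv2.INTER_CUBIC));np.savez(f'{n}0.npz',**c)
    print(n,c['fx'],c['cx'],c['cy'],(-c['R'].T@c['t']),c['R'])
E
```

```text
pics
0.0 [ 0.1944863  -0.59343587  0.22181177] [-3.13998323e+00  1.50659638e-04  3.16826839e-01] 0.0879866784992988
scene 384.4173284947284 280.44910074423757 211.43663680325778 [-0.06003682  0.5834688   0.80558732] [[-0.597186   -0.80201012  0.01219178]
 [-0.593096    0.43129105 -0.67987143]
 [ 0.54000556 -0.4132406  -0.73322998]]
side 442.52385598742507 290.937615825056 211.9704346649581 [ 0.27260696 -0.88853181  0.73460171] [[ 0.97711424 -0.21271168 -0.00122544]
 [-0.11336411 -0.51585841 -0.84913996]
 [ 0.17998983  0.82984567 -0.52816647]]
```

View pics/scene0.png

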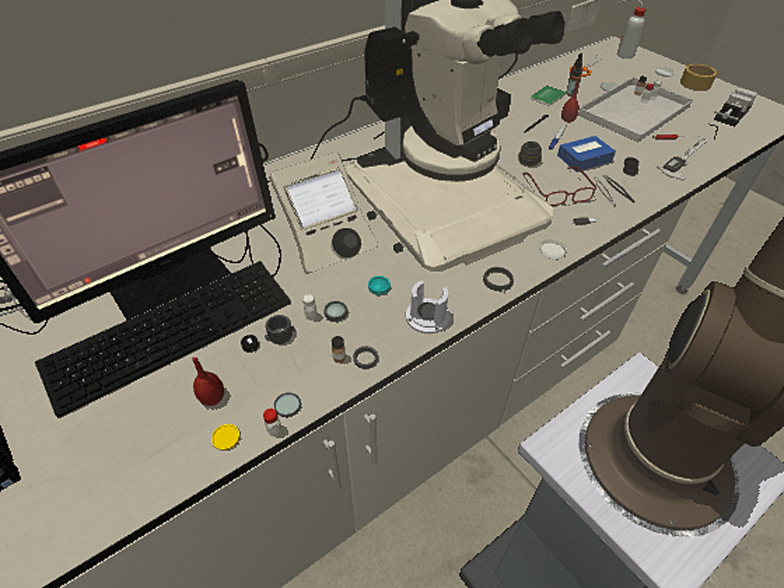

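View pics/side0.png

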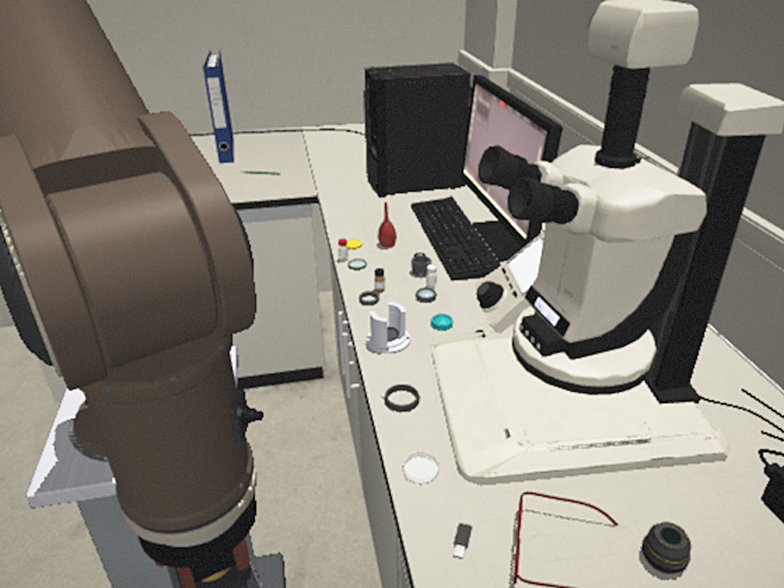

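Scene picture (784-wide pixels): the lens candidates are the dark-rimmed (336,311) beside the white vial and the turquoise look-alike (379,285). The spacer candidates are (366,357) beside the amber vial and the bigger adapter ring (498,279). The filter candidates are (288,404) beside the red-capped vial and the yellow look-alike (226,437). The retaining ring is the tall one at (279,328) next to the puck (250,344), and the barrel is at (429,310). I choose the dark-rimmed ones, and will check them in a close crop.

```bash
cat > h.py <<'E'
import numpy as np,cv2
def ray(c,u,v,z):
    R=c['R'];o=-R.T@c['t'];d=R.T@np.array([(u-c['cx'])/c['fx'],(v-c['cy'])/c['fy'],1.])
    return o+d*(z-o[2])/d[2]
def cloud(c):
    v,u=np.mgrid[:420,:560];d=c['depth']
    P=np.stack([(u-c['cx'])/c['fx']*d,(v-c['cy'])/c['fy']*d,d],-1)
    return (P-c['t'])@c['R']
def ortho(c,z,x0,x1,y0,y1,res):  # rows: x decreasing downward (x up), cols: y decreasing to right
    X=np.arange(x1,x0,-res);Y=np.arange(y1,y0,-res)
    gy,gx=np.meshgrid(Y,X);W=np.stack([gx,gy,np.full_like(gx,z)],-1)@c['R'].T+c['t']
    u=W[...,0]/W[...,2]*c['fx']+c['cx'];v=W[...,1]/W[...,2]*c['fy']+c['cy']
    return cv2.remap(c['img'],u.astype(np.float32),v.astype(np.float32),cv2.INTER_CUBIC)
E
python3 - <<'E'
from h import *
c=np.load('scene0.npz')
for n,u,v,z in [('lens',336,311,.014),('spacer',366,357,.012),('filter',288,404,.008),('ring',279,322,.035),('barrelseat',430,311,.02),('white',310,313,.0),('amber',338,360,0),('capped',273,432,0),('puck',250,342,.016),('turq',379,285,.01),('yellow',226,437,.008),('adapter',498,279,.014),('blower',208,400,0),('dish',552,250,.013)]:
    print(n,ray(c,u/1.4,v/1.4,z).round(3))
im=c['img'][180:330,130:340];cv2.imwrite('pics/crop0.png',cv2.resize(im,None,fx=3.7,fy=3.7,interpolation=cv2.INTER_CUBIC))
E
```

```text
lens [0.556 0.251 0.014]
spacer [0.432 0.266 0.012]
filter [0.431 0.427 0.008]
ring [0.579 0.36  0.035]
barrelseat [0.444 0.106 0.02 ]
white [0.593 0.289 0.   ]
amber [0.464 0.306 0.   ]
capped [0.404 0.472 0.   ]
puck [0.584 0.421 0.016]
turq [0.567 0.139 0.01 ]
yellow [0.436 0.538 0.008]
adapter [ 0.433 -0.068  0.014]
blower [0.524 0.533 0.   ]
dish [ 0.428 -0.228  0.013]
```

View pics/crop0.png

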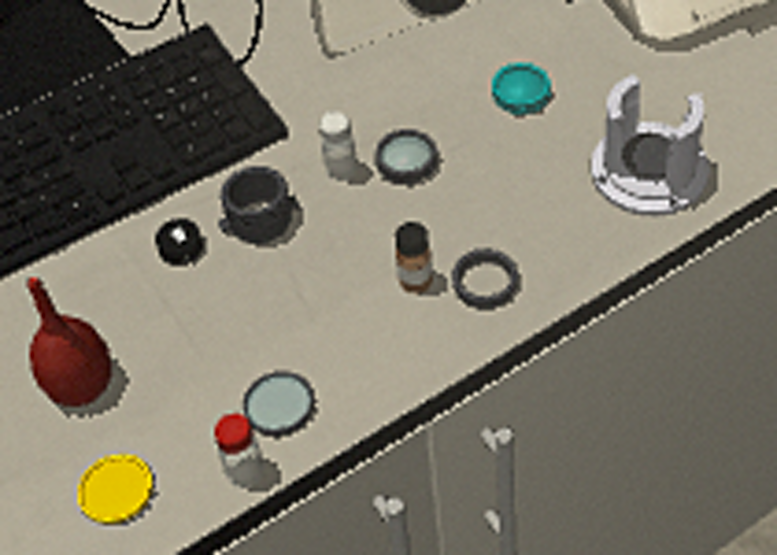

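Close crop: lens (407,155) has a clear dome in a dark rim, spacer (487,277) has no glass, and filter (280,402) has flat clear glass. The turquoise (522,88) and yellow (117,488) look-alikes are clearly separate. Now for the coarse barrel geometry and the obstacles along the way.

Run:
```python
from h import *
for n in('scene0','side0'):
    c=np.load(n+'.npz');P=cloud(c).reshape(-1,3);P=P[c['depth'].reshape(-1)>0]
    q=P[(np.hypot(P[:,0]-.444,P[:,1]-.106)<.06)&(P[:,2]>.06)&(P[:,2]<.09)]
    a=q[:,:2]; print(n,len(q),a.mean(0).round(4),q[:,2].max().round(3))
    l,cc=np.unique((a/0.006).round(),axis=0,return_counts=True);print((l*.006).round(3).tolist())
    for y in np.arange(-.6,.6,.1):
        m=P[(abs(P[:,1]-y)<.05)&(P[:,0]>.3)&(P[:,0]<1)&(P[:,2]>.12)&(P[:,2]<.6)]
        if len(m):print('obst y',round(y,1),'minx',m[:,0].min().round(3))
```

```text
scene0 143 [0.4467 0.1098] 0.075
[[0.414, 0.096], [0.414, 0.102], [0.414, 0.108], [0.414, 0.114], [0.42, 0.09], [0.42, 0.096], [0.42, 0.102], [0.42, 0.108], [0.42, 0.114], [0.426, 0.084], [0.426, 0.09], [0.426, 0.096], [0.426, 0.114], [0.432, 0.078], [0.432, 0.084], [0.432, 0.09], [0.438, 0.078], [0.438, 0.084], [0.456, 0.132], [0.456, 0.138], [0.462, 0.126], [0.462, 0.132], [0.462, 0.138], [0.468, 0.12], [0.468, 0.126], [0.468, 0.132], [0.468, 0.138], [0.474, 0.102], [0.474, 0.108], [0.474, 0.114], [0.474, 0.12], [0.474, 0.126], [0.474, 0.132], [0.48, 0.102], [0.48, 0.108], [0.48, 0.114], [0.48, 0.12], [0.486, 0.102], [0.486, 0.108]]
obst y -0.3 minx 0.548
obst y -0.2 minx 0.539
obst y -0.1 minx 0.533
obst y -0.0 minx 0.724
obst y 0.1 minx 0.754
obst y 0.2 minx 0.761
obst y 0.3 minx 0.788
obst y 0.4 minx 0.786
obst y 0.5 minx 0.783
side0 154 [0.4458 0.1057] 0.076
[[0.414, 0.09], [0.414, 0.096], [0.414, 0.102], [0.414, 0.108], [0.414, 0.114], [0.42, 0.084], [0.42, 0.09], [0.42, 0.096], [0.42, 0.102], [0.42, 0.108], [0.42, 0.114], [0.426, 0.078], [0.426, 0.084], [0.426, 0.09], [0.426, 0.096], [0.426, 0.102], [0.432, 0.078], [0.432, 0.084], [0.432, 0.09], [0.438, 0.072], [0.438, 0.078], [0.438, 0.084], [0.456, 0.132], [0.456, 0.138], [0.456, 0.144], [0.462, 0.126], [0.462, 0.132], [0.462, 0.138], [0.462, 0.144], [0.468, 0.12], [0.468, 0.126], [0.468, 0.132], [0.468, 0.138], [0.474, 0.102], [0.474, 0.108], [0.474, 0.114], [0.474, 0.12], [0.474, 0.126], [0.474, 0.132], [0.48, 0.102], [0.48, 0.108], [0.48, 0.114], [0.48, 0.12], [0.48, 0.126]]
obst y -0.3 minx 0.55
obst y -0.2 minx 0.539
obst y -0.1 minx 0.534
obst y 0.1 minx 0.758
obst y 0.2 minx 0.761
obst y 0.3 minx 0.788
obst y 0.4 minx 0.784
obst y 0.5 minx 0.781
```

Request:
move_arm(series="0.78 -0.9 0 0 1;0.78 -0.9 0 0 1;0.78 -0.9 0 0 1;0.78 -0.9 0 0 1;0.78 -0.9 0 0 1;0.78 -0.9 0 0 1;0.78 -0.9 0 0 1;0.78 -0.9 0 0 1;0.78 -0.9 0 0 1;0.55 -0.97 0 0 1;0.55 -0.97 0 0 1", grip_force=15)

```text
time: 1.48
ee_pos: [0.3782, -0.1096, 0.2225]
tcp_rot: [3.142, 0.0, 0.317]
wrist_force: [0.4, -0.6, -0.0]
width: 0.0878
grip_force: 0.0
```

Request:
move_arm(series="0.6 -0.93 0 0 1;0.6 -0.93 0 0 1;0.6 -0.93 0 0 1;0.6 -0.93 0 0 1;0.6 -0.93 0 0 1;0 0 0 0 1")

```text
time: 2.22
ee_pos: [0.4343, 0.1061, 0.2225]
tcp_rot: [-3.14, -0.0, 0.322]
wrist_force: [-0.5, -0.8, -0.5]
width: 0.088
grip_force: 0.0
```

Run:
```python
from rig import status, eyes
from h import *
s=status.get_state();print(s['time'],s['ee_pos'],s['tcp_rot'],s['q'])
c=eyes.capture('wrist');np.savez('w1.npz',**c);cv2.imwrite('pics/w1.png',c['img'])
print(c['fx'],(-c['R'].T@c['t']),c['R'].round(3).tolist())
```

```text
2.225 [0.4342895  0.10614636 0.22251716] [-3.13999017e+00 -2.22556264e-04  3.21938041e-01] [ 0.23843614  0.15932783 -0.64279585  1.97215484  0.10842752  1.04373886
 -1.70177875]
313.3246734123366 [0.49754031 0.12612224 0.38500685] [[0.316, -0.949, -0.001], [-0.92, -0.306, 0.246], [-0.234, -0.076, -0.969]]
```

View pics/w1.png

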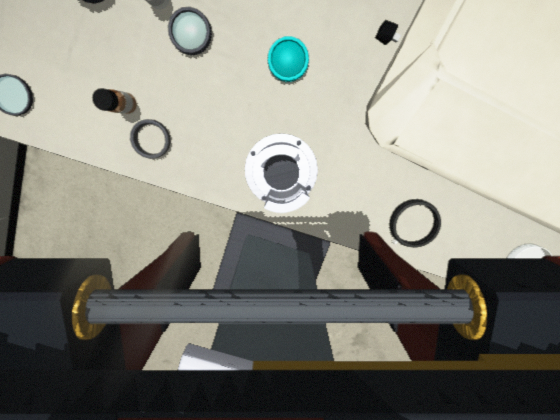

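Wrist picture: barrel (281,173), lens (190,30), spacer (150,139), amber vial (105,100), filter (13,94), turquoise (288,59) and adapter ring (415,223). I'll measure circles from the wrist depth and check the barrel slot yaw.

```bash
cat >> h.py <<'E'
from scipy.optimize import least_squares
def top(c,x,y,h,r=.024,tol=.004,win=.034):
    """centre of a round part of radius r: points of its top; outer boundary"""
    P=cloud(c).reshape(-1,3);m=(c['depth'].reshape(-1)>0)&(np.hypot(P[:,0]-x,P[:,1]-y)<win)&(P[:,2]>h-tol)&(P[:,2]<h+tol)
    q=P[m];hull=cv2.convexHull(q[:,:2].astype(np.float32))[:,0]
    f=least_squares(lambda p:np.hypot(hull[:,0]-p[0],hull[:,1]-p[1])-p[2],[x,y,r],loss='soft_l1',f_scale=.0005)
    return f.x.round(4),np.sqrt(np.mean(f.fun**2)).round(4),len(q),np.median(q[:,2]).round(4)
def totool(s,p):
    d=np.array(p[:2])-s['ee_pos'][:2];a=s['tcp_rot'][2]
    return np.array([np.cos(a)*d[0]+np.sin(a)*d[1],np.sin(a)*d[0]-np.cos(a)*d[1]])
E
python3 - <<'E'
from h import *
c=np.load('w1.npz')
print('lens',top(c,.556,.251,.013));print('spacer',top(c,.432,.266,.012));print('barrel top',top(c,.447,.107,.071,.0345,win=.045));print('adapter',top(c,.433,-.068,.014,.031,win=.04))
P=cloud(c).reshape(-1,3);q=P[(np.hypot(P[:,0]-.447,P[:,1]-.107)<.045)&(abs(P[:,2]-.071)<.005)][:,:2]-[.447,.107]
print(np.histogram(np.degrees(np.arctan2(q[:,1],q[:,0])),np.arange(-180,181,10))[0])
fl=P[(np.hypot(P[:,0]-.447,P[:,1]-.107)<.055)&(abs(P[:,2]-.008)<.003)];print('bench z',np.median(P[(abs(P[:,0]-.5)<.02)&(abs(P[:,1]-.2)<.02)][:,2]))
E
```

```text
lens (array([0.5613, 0.2501, 0.0228]), np.float64(0.0002), 1508, np.float64(0.014))
spacer (array([0.4359, 0.2661, 0.0223]), np.float64(0.0002), 488, np.float64(0.0118))
barrel top (array([0.4489, 0.1086, 0.0343]), np.float64(0.0002), 861, np.float64(0.0713))
adapter (array([ 0.4388, -0.0724,  0.0301]), np.float64(0.0003), 567, np.float64(0.0135))
[46 44 41 44 44 47 41 46  0  0  0  0  0  0  0  0  0 50 56 52 52 54 54 56
 50 17  0  0  0  0  0  0  0  0 35 44]
bench z 0.0015826258637497077
```

Run:
```python
from h import *
c=np.load('w1.npz');P=cloud(c).reshape(-1,3)
q=P[(np.hypot(P[:,0]-.4489,P[:,1]-.1086)<.036)&(abs(P[:,2]-.071)<.004)][:,:2]-[.4489,.1086]
q=q[np.hypot(*q.T)>.024];t=np.arctan2(q[:,1],q[:,0])
print('wall axis deg',np.degrees(np.angle(np.mean(np.exp(2j*t)))/2))
for a in(0,180):
    d=(np.degrees(t)-27-a+180)%360-180;d=d[abs(d)<80];print(d.min(),d.max())
```

```text
wall axis deg 31.454617125128607
-40.017083002315104 48.4393273259752
-39.58066573424978 48.96809593081787
```

Request:
move_arm(series="1 -0.7 0 -1 1;1 -0.7 0 0 1;1 -0.7 0 0 1;1 -0.7 0 0 1")

```text
time: 2.78
ee_pos: [0.5342, 0.27, 0.2222]
tcp_rot: [3.14, 0.001, 0.464]
wrist_force: [0.1, 0.1, 0.2]
width: 0.088
grip_force: 0.0
```

```bash
cat > m.py <<'E'
import sys
from rig import status, eyes
from h import *
def snap(n):
    c=eyes.capture('wrist');np.savez(n+'.npz',**c);cv2.imwrite('pics/'+n+'.png',c['img'])
    return c,status.get_state()
E
python3 - <<'E'
from m import *
c,s=snap('w2');print(s['time'],s['ee_pos'],s['tcp_rot'],s['q'].round(3) if hasattr(s['q'],'round') else s['q'])
f=top(c,.5613,.2501,.014);print(f,totool(s,f[0])); f=top(c,.449,.1086,.071,.0345,win=.045);print(f)
E
```

```text
2.825 [0.53506518 0.27612928 0.22187583] [-3.13883239e+00 -1.42132779e-03  4.68159011e-01] [-0.074  0.454 -0.666  1.623  0.297  1.166 -1.91 ]
(array([0.5619, 0.2507, 0.0226]), np.float64(0.0002), 1114, np.float64(0.0142)) [0.01247259 0.03480216]
(array([0.4366, 0.1024, 0.0226]), np.float64(0.0025), 372, np.float64(0.0711))
```

Request:
move_arm(series="0.31 0.87 0 -0.53 1;0 0 1 0 1;0 0 1 0 1;0 0 1 0 1;0 0 0.8 0 1;0 0 0 0 1;0 0 0 0 1")

```text
time: 3.7
ee_pos: [0.5604, 0.245, 0.0718]
tcp_rot: [3.141, -0.001, 0.545]
wrist_force: [0.1, 1.3, 0.1]
width: 0.0878
grip_force: 0.0
```

Run:
```python
from m import *
c,s=snap('w3');print(s['time'],s['ee_pos'],s['tcp_rot'],s['q'].round(3))
f=top(c,.5613,.2501,.014);print(f,totool(s,f[0]))
P=cloud(c).reshape(-1,3);q=P[(P[:,2]>.04)&(P[:,2]<.06)&(np.hypot(P[:,0]-.593,P[:,1]-.289)<.03)];print(len(q),q[:,:2].mean(0) if len(q) else 0)
```

```text
3.75 [0.56065416 0.24542671 0.07221415] [ 3.14100874e+00 -1.92277849e-03  5.45670445e-01] [-0.069  0.627 -0.598  1.741  0.434  0.906 -1.876]
(array([0.5618, 0.2508, 0.0228]), np.float64(0.0003), 2875, np.float64(0.0142)) [ 0.00376814 -0.0039983 ]
1148 [0.58495567 0.29318465]
```

View pics/w3.png

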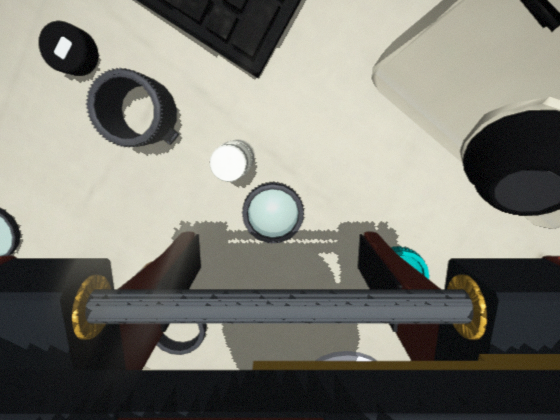

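Wrist picture: the lens (273,212) lies between the open fingers (190,235)/(370,235). The white vial (232,162) is clear of the closing line. Correct, descend and grip.

Request:
move_arm(series="0.09 -0.1 0.9 0 1;0 0 0.8 0 1;0 0 0 0 1;0 0 0 0 0.3;0 0 0 0 0.3;0 0 0 0 0.3;0 0 0 0 0.3", grip_force=15)

```text
time: 4.62
ee_pos: [0.5608, 0.2509, 0.003]
tcp_rot: [3.141, -0.0, 0.546]
wrist_force: [-0.2, -0.2, 0.1]
width: 0.0511
grip_force: 0.0
```

Request:
move_arm(series="0 0 0 0 0.3;0 0 0 0 0.3;0 0 -0.5 0 0.3;0 0 -1 0 0.3;0 0 -1 0 0.3;0 0 -0.6 0 0.3;0 0 0 0 0.3")

```text
time: 5.5
ee_pos: [0.5619, 0.2517, 0.1297]
tcp_rot: [3.141, -0.005, 0.546]
wrist_force: [-0.4, 0.4, -0.9]
width: 0.0454
grip_force: 15.0
```

Run:
```python
from m import *
s=status.get_state();print(s['time'],s['ee_pos'],s['tcp_rot'],s['width'],s['grip_force'])
print(totool(s,[.4489,.1086]))
```

```text
5.5 [0.56186078 0.25173662 0.12966558] [ 3.14093742 -0.00462069  0.54622281] 0.045360328062804725 14.999972803561832
[-0.1708784   0.06363022]
```

Request:
move_arm(series="-0.85 0.32 0 0 0.3;-0.85 0.32 0 0 0.3;-0.85 0.32 0 0 0.3;-0.85 0.32 0 0 0.3;-0.85 0.32 0 0 0.3;0 0 0 0 0.3;0 0 0 0 0.3")

```text
time: 6.38
ee_pos: [0.449, 0.1082, 0.1266]
tcp_rot: [-3.141, -0.0, 0.546]
wrist_force: [0.0, 0.7, -0.8]
width: 0.0448
grip_force: 15.0
```

```bash
cat >> m.py <<'E'
def lens_in_hand(c,s,h,r=.0228):
    """part in the grip: top at height h"""
    f=top(c,s['ee_pos'][0],s['ee_pos'][1],h,r,win=.03);return f
def walls(c,x=.4489,y=.1086):
    P=cloud(c).reshape(-1,3);q=P[(np.hypot(P[:,0]-x,P[:,1]-y)<.045)&(abs(P[:,2]-.071)<.0035)]
    hull=cv2.convexHull(q[:,:2].astype(np.float32))[:,0]
    f=least_squares(lambda p:np.hypot(hull[:,0]-p[0],hull[:,1]-p[1])-.0345,[x,y],loss='soft_l1',f_scale=.0005);
    r=np.hypot(*(hull-f.x).T);k=r>.033
    f=least_squares(lambda p:np.hypot(hull[k,0]-p[0],hull[k,1]-p[1])-.0345,f.x,loss='soft_l1',f_scale=.0005)
    return f.x.round(4),len(q),k.sum()
E
python3 - <<'E'
from m import *
c,s=snap('w4');print(s['time'],s['ee_pos'],s['tcp_rot'],s['q'].round(3))
w=walls(c);print(w,totool(s,w[0]),totool(s,[.4489,.1086]))
for h in(.135,.14,.145):
    try: f=lens_in_hand(c,s,h);print(h,f,totool(s,f[0]))
    except Exception as e: print(e)
E
```

```text
6.425 [0.44913408 0.10864935 0.12658552] [-3.14111850e+00 -6.20061388e-04  5.46776096e-01] [ 0.243  0.335 -0.694  2.05   0.283  0.85  -1.637]
(array([0.4488, 0.1084]), 879, np.int64(20)) [-4.15022143e-04  3.92969937e-05] [-2.25614413e-04 -7.95504367e-05]
0.135 (array([0.4503, 0.1077, 0.0231]), np.float64(0.0031), 4339, np.float64(0.1373)) [0.00050233 0.00141714]
0.14 (array([0.4505, 0.1073, 0.0232]), np.float64(0.0036), 4873, np.float64(0.1383)) [0.0004652  0.00186281]
0.145 (array([0.4541, 0.1115, 0.028 ]), np.float64(0.0012), 472, np.float64(0.1439)) [0.00572407 0.00014692]
```

View pics/w4.png

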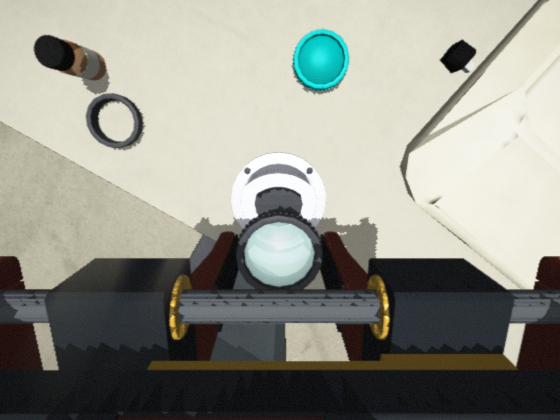

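The lens (280,252) is held dome up over the barrel (278,195), both nearly centred. Nudge −1 mm in tool x and lower.

Request:
move_arm(series="-0.02 0 0.8 0 0.3;0 0 0.5 0 0.3;0 0 0.5 0 0.3;0 0 0.5 0 0.3;0 0 0 0 0.3")

```text
time: 7.05
ee_pos: [0.4474, 0.1085, 0.0334]
tcp_rot: [-3.14, 0.002, 0.548]
wrist_force: [-0.7, -0.5, -0.8]
width: 0.0453
grip_force: 15.0
```

Request:
move_arm(series="0 0 0.23 0 0.3;0 0 0 0 0.3;0 0 0 0 0.3")

```text
time: 7.42
ee_pos: [0.4483, 0.1075, 0.0258]
tcp_rot: [3.141, -0.001, 0.546]
wrist_force: [-0.6, 0.8, -0.2]
width: 0.0451
grip_force: 15.0
```

Request:
move_arm(series="0 0 0.05 0 0.3;0 0 0 0 0.3;0 0 0 0 0.8;0 0 0 0 0.8;0 0 0 0 0.8;0 0 -0.5 0 0.8;0 0 -0.7 0 0.8;0 0 -1 0 1;0 0 -1 0 1;0 0 0 0 1;0 0 0 0 1")

```text
time: 8.8
ee_pos: [0.4477, 0.1071, 0.151]
tcp_rot: [3.141, 0.0, 0.546]
wrist_force: [0.3, -0.1, 0.3]
width: 0.0877
grip_force: 0.0
```

Run:
```python
from m import *
c,s=snap('w5');print(s['time'],s['ee_pos'],s['tcp_rot'],s['width'])
f=top(c,.4489,.1086,.034,.0228,win=.03);print(f)
P=cloud(c).reshape(-1,3);q=P[(np.hypot(P[:,0]-.4489,P[:,1]-.1086)<.02)];print(np.percentile(q[:,2],[1,25,50,75,99]))
f=top(c,.4359,.2661,.012);print(f,totool(s,f[0]));print(totool(s,[.4359,.2661]))
```

```text
8.85 [0.44735355 0.10707489 0.15052883] [-3.14131369e+00  1.43012864e-03  5.46165939e-01] 0.08774740043062201
(array([0.4469, 0.1066, 0.0226]), np.float64(0.0015), 1826, np.float64(0.0339))
[0.02998821 0.03364708 0.0361264  0.25916605 0.27314747]
(array([0.4358, 0.2662, 0.0225]), np.float64(0.0002), 807, np.float64(0.0118)) [ 0.07277916 -0.14197704]
[ 0.07281267 -0.14183964]
```

Request:
move_arm(series="0.45 -0.89 0 0 1;0.45 -0.89 0 0 1;0.46 -0.89 0.2 0 1;0.46 -0.88 0.8 0 1;0 0 0.9 0 1;0 0 0 0 1;0 0 0 0 1")

```text
time: 9.72
ee_pos: [0.4364, 0.2665, 0.0756]
tcp_rot: [-3.141, 0.001, 0.546]
wrist_force: [0.4, 0.0, 0.5]
width: 0.0878
grip_force: 0.0
```

Run:
```python
from m import *
c,s=snap('w6');print(s['time'],s['ee_pos'],s['tcp_rot'],s['width'])
f=top(c,.4359,.2661,.012);print(f,totool(s,f[0]))
P=cloud(c).reshape(-1,3);q=P[(P[:,2]>.045)&(P[:,2]<.06)&(np.hypot(P[:,0]-.464,P[:,1]-.306)<.03)];print(len(q),q[:,:2].mean(0) if len(q) else 0)
```

```text
9.775 [0.43691275 0.26655108 0.07622736] [ 3.14153260e+00 -6.91615323e-04  5.45599863e-01] 0.08767934884295744
(array([0.4357, 0.2667, 0.0224]), np.float64(0.0001), 1056, np.float64(0.012)) [-0.0009594  -0.00075663]
1058 [0.466611   0.30388894]
```

Request:
move_arm(series="-0.02 -0.02 0.9 0 1;0 0 0.9 0 1;0 0 0 0 1;0 0 0 0 0.3;0 0 0 0 0.3;0 0 0 0 0.3;0 0 0 0 0.3;0 0 0 0 0.3;0 0 0 0 0.3")

```text
time: 10.9
ee_pos: [0.4355, 0.2669, 0.0036]
tcp_rot: [3.141, -0.0, 0.546]
wrist_force: [-0.1, 0.0, 3.7]
width: 0.0454
grip_force: 15.0
```

Run:
```python
from m import *
s=status.get_state();print(s['time'],s['ee_pos'],s['tcp_rot'],s['width'],s['grip_force'],totool(s,[.4357,.2667]),totool(s,[.4488,.1085]))
```

```text
10.9 [0.43551486 0.26689724 0.00362462] [ 3.14136090e+00 -2.69762593e-04  5.46204955e-01] 0.045433511904234704 15.000692328667355 [5.57439274e-05 2.64709497e-04] [-0.07092697  0.1422517 ]
```

Request:
move_arm(series="0 0 -0.6 0 0.3;0 0 -1 0 0.3;0 0 -1 0 0.3;-0.44 0.89 -0.3 0 0.3;-0.44 0.89 0 0 0.3;-0.44 0.89 0 0 0.3;-0.45 0.89 0 0 0.3;0 0 0 0 0.3;0 0 0 0 0.3")

```text
time: 12.02
ee_pos: [0.4487, 0.1091, 0.1195]
tcp_rot: [-3.141, -0.0, 0.546]
wrist_force: [0.5, 1.0, 0.4]
width: 0.0455
grip_force: 15.0
```

Run:
```python
from m import *
c,s=snap('w7');print(s['time'],s['ee_pos'],s['tcp_rot'],s['width'])
w=walls(c);print(w,totool(s,w[0]),totool(s,[.4488,.1085]))
```

```text
12.075 [0.44870676 0.10960457 0.11950132] [-3.14107163e+00 -4.60873917e-04  5.47548384e-01] 0.045526161009229675
(array([0.4487, 0.1083]), 1772, np.int64(28)) [-0.00068493  0.00111033] [-0.00049543  0.00099163]
```

Request:
move_arm(series="-0.015 0.025 0.7 0 0.3;0 0 0.4 0 0.3;0 0 0.4 0 0.3;0 0 0.3 0 0.3;0 0 0 0 0.3")

```text
time: 12.7
ee_pos: [0.4485, 0.1076, 0.0468]
tcp_rot: [-3.141, 0.001, 0.547]
wrist_force: [-0.0, 0.0, -0.0]
width: 0.0451
grip_force: 15.0
```

Request:
move_arm(series="0 0 0.2 0 0.3;0 0 0 0 0.3;0 0 0 0 0.3;0 0 0 0 0.8;0 0 0 0 0.8;0 0 0 0 0.8;0 0 -0.5 0 0.8;0 0 -0.7 0 0.8;0 0 -1 0 1;0 0 -1 0 1;0 0 0 0 1;0 0 0 0 1")

```text
time: 14.2
ee_pos: [0.4485, 0.1068, 0.1669]
tcp_rot: [3.141, 0.001, 0.546]
wrist_force: [0.5, -0.4, -0.5]
width: 0.088
grip_force: 0.0
```

Run:
```python
from m import *
c,s=snap('w8');print(s['time'],s['ee_pos'],s['tcp_rot'],s['width'],s['q'].round(2))
f=top(c,.4488,.1085,.046,.0228,win=.03);print(f)
P=cloud(c).reshape(-1,3);q=P[(np.hypot(P[:,0]-.4489,P[:,1]-.1086)<.022)&(P[:,2]<.06)];print(np.percentile(q[:,2],[1,25,50,75,99]))
print(totool(s,[.431,.427]))
```

```text
14.25 [0.44814281 0.10685297 0.16650572] [-3.14130308e+00  1.51065111e-03  5.46175271e-01] 0.08772306471352372 [ 0.32  0.29 -0.76  2.01  0.24  0.94 -1.6 ]
(array([0.4479, 0.1066, 0.0231]), np.float64(0.0015), 742, np.float64(0.0455))
[0.03035016 0.0337373  0.03585749 0.04486677 0.04690804]
[ 0.15164282 -0.28247558]
```

Request:
move_arm(series="0.54 -1 0 0 1;0.54 -1 0 0 1;0.54 -1 0 0 1;0.54 -1 0 0 1;0.54 -1 0 0 1;0.54 -1 0 0 1;0.54 -1 0 0 1;0 0 0 1 1;0 0 0 1 1;0 0 0 1 1;0 0 0 1 1;0 0 0 1 1")

```text
time: 15.75
ee_pos: [0.4319, 0.4243, 0.1652]
tcp_rot: [3.139, 0.002, -0.206]
wrist_force: [0.7, -1.2, -0.8]
width: 0.088
grip_force: 0.0
```

Run:
```python
from m import *
c,s=snap('w9');print(s['time'],s['ee_pos'],s['tcp_rot'],s['q'].round(2))
f=top(c,.431,.427,.008,win=.04,tol=.003);print(f,totool(s,f[0]))
P=cloud(c).reshape(-1,3);q=P[(P[:,2]>.045)&(P[:,2]<.06)&(np.hypot(P[:,0]-.404,P[:,1]-.472)<.04)];print(len(q),q[:,:2].mean(0) if len(q) else 0)
```

```text
15.8 [0.43185249 0.4245714  0.16564337] [ 3.13964051e+00  2.07505520e-03 -2.03226040e-01] [-0.49  0.48 -0.51  1.68  0.26  1.05 -2.85]
(array([0.4335, 0.4299, 0.0226]), np.float64(0.0048), 1449, np.float64(0.0068)) [ 0.00053814 -0.00555145]
446 [0.40644635 0.46883617]
```

View pics/w9.png

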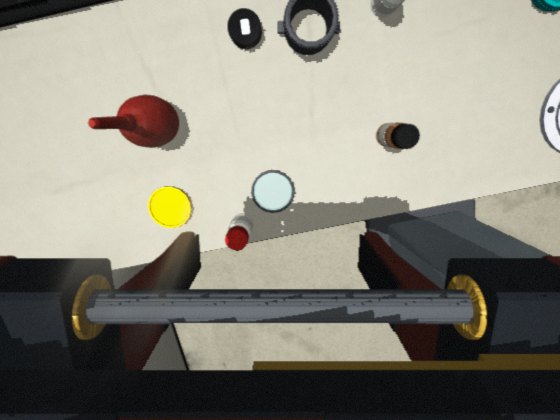

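Wrist picture: filter (272,191) clear glass, red-capped vial (237,237), yellow look-alike (170,206). Joint 7 is at its limit here, so I'll take the filter with the fingers turned the other way, about 50° off the vial line.

Request:
move_arm(series="0 0 0 -1 1;0 0 0 -1 1;0 0 0 -1 1;0 0 0 -1 1;0 0 0 -1 1;0 0 0 -1 1;0 0 0 -1 1;0 0 0 -1 1;0 0 0 -1 1;0 0 0 -1 1;0 0 0 -1 1;0 0 0 0 1")

```text
time: 17.3
ee_pos: [0.4322, 0.4247, 0.1661]
tcp_rot: [-3.14, 0.001, 1.446]
wrist_force: [0.2, -0.2, 0.5]
width: 0.0879
grip_force: 0.0
```

Run:
```python
from m import *
c,s=snap('w10');print(s['time'],s['ee_pos'],s['tcp_rot'],s['q'].round(2))
P=cloud(c).reshape(-1,3)
f=top(c,.431,.4275,.008,win=.029,tol=.003);print(f,totool(s,f[0]))
q=P[(P[:,2]>.048)&(P[:,2]<.06)&(np.hypot(P[:,0]-.404,P[:,1]-.472)<.04)];print(len(q),q[:,:2].mean(0) if len(q) else 0,totool(s,q[:,:2].mean(0)))
```

```text
17.35 [0.43225765 0.42479196 0.16633643] [-3.14013130e+00  8.76057065e-04  1.44339340e+00] [-0.24  0.59 -0.89  1.66  0.5   1.13 -1.39]
(array([0.4329, 0.4295, 0.0225]), np.float64(0.0001), 1443, np.float64(0.0069)) [4.75149924e-03 3.89468884e-05]
479 [0.40479359 0.46975205] [ 0.04110616 -0.03295403]
```

Request:
move_arm(series="0.12 0 0.9 0 1;0 0 0.9 0 1;0 0 0.6 0 1;0 0 0 0 1;0 0 0 0 1")

```text
time: 17.98
ee_pos: [0.4332, 0.4305, 0.0723]
tcp_rot: [3.141, -0.001, 1.445]
wrist_force: [-0.1, 0.9, 0.3]
width: 0.0879
grip_force: 0.0
```

Run:
```python
from m import *
c,s=snap('w11');print(s['time'],s['ee_pos'],s['tcp_rot'])
f=top(c,.4329,.4295,.008,win=.029,tol=.003);print(f,totool(s,f[0]))
```

```text
18.025 [0.43340423 0.43061982 0.07263638] [ 3.14071234e+00 -1.37978240e-03  1.44545944e+00]
(array([0.4328, 0.4296, 0.0225]), np.float64(0.0002), 2696, np.float64(0.0068)) [-0.00108735 -0.000472  ]
```

Request:
move_arm(series="-0.03 -0.01 0.9 0 1;0 0 0.86 0 1;0 0 0 0 1;0 0 0 0 0.3;0 0 0 0 0.3;0 0 0 0 0.3;0 0 0 0 0.3;0 0 0 0 0.3;0 0 0 0 0.3")

```text
time: 19.15
ee_pos: [0.4326, 0.4287, 0.0011]
tcp_rot: [3.141, 0.0, 1.446]
wrist_force: [0.1, 0.3, 1.3]
width: 0.045
grip_force: 15.0
```

Run:
```python
from m import *
s=status.get_state();print(s['time'],s['ee_pos'],s['tcp_rot'],s['width'],s['grip_force'],totool(s,[.4328,.4296]))
```

```text
19.15 [0.4326303  0.42866731 0.00110045] [3.14148670e+00 9.52859928e-05 1.44626135e+00] 0.045027854421245676 15.000163331424119 [9.46548491e-04 5.25297457e-05]
```

Request:
move_arm(series="0 0 -0.6 0 0.3;0 0 -1 0 0.3;0 0 -1 1 0.3;0 0 -0.4 1 0.3;0 0 0 1 0.3;0 0 0 1 0.3;0 0 0 1 0.3;0 0 0 1 0.3")

```text
time: 20.15
ee_pos: [0.4324, 0.4292, 0.1228]
tcp_rot: [-3.141, -0.001, 0.542]
wrist_force: [0.0, -0.3, -0.4]
width: 0.045
grip_force: 15.0
```

Request:
move_arm(series="-0.48 0.88 0 0 0.3;-0.48 0.88 0 0 0.3;-0.48 0.88 0 0 0.3;-0.48 0.88 0 0 0.3;-0.48 0.88 0 0 0.3;-0.48 0.88 0 0 0.3;-0.48 0.88 0 0 0.3;-0.48 0.88 0 0 0.3;0 0 0 0 0.3;0 0 0 0 0.3")

```text
time: 21.4
ee_pos: [0.4479, 0.1092, 0.1221]
tcp_rot: [3.141, -0.002, 0.547]
wrist_force: [0.8, 0.5, -0.3]
width: 0.0452
grip_force: 15.0
```

Run:
```python
from m import *
c,s=snap('w12');print(s['time'],s['ee_pos'],s['tcp_rot'],s['width'],s['q'].round(2))
w=walls(c);print(w,totool(s,w[0]),totool(s,[.4488,.1085]))
```

```text
21.45 [0.4478651  0.10969691 0.12188803] [-3.14156140e+00 -1.56503495e-03  5.47692102e-01] 0.044808396882887694 [ 0.22  0.34 -0.67  2.06  0.28  0.84 -1.64]
(array([0.4487, 0.1084]), 922, np.int64(27)) [3.74496763e-05 1.54195662e-03] [0.00017489 0.00150866]
```

Request:
move_arm(series="-0.02 0.035 0.6 0 0.3;0 0 0.4 0 0.3;0 0 0.3 0 0.3;0 0 0.3 0 0.3;0 0 0 0 0.3;0 0 0 0 0.3")

```text
time: 22.2
ee_pos: [0.4479, 0.1069, 0.0573]
tcp_rot: [-3.142, -0.0, 0.547]
wrist_force: [0.1, 0.8, 0.1]
width: 0.0453
grip_force: 15.0
```

Request:
move_arm(series="0.015 -0.02 0.24 0 0.3;0 0 0 0 0.3;0 0 0 0 0.3;0 0 0 0 0.8;0 0 0 0 0.8;0 0 0 0 0.8;0 0 -0.5 0 0.8;0 0 -0.7 0 0.8;0 0 -1 0 1;0 0 -1 0 1;0 0 0 0 1;0 0 0 0 1")

```text
time: 23.7
ee_pos: [0.4475, 0.1073, 0.175]
tcp_rot: [3.141, 0.0, 0.546]
wrist_force: [-0.9, -1.1, -0.5]
width: 0.0873
grip_force: 0.0
```

Run:
```python
from m import *
c,s=snap('w13');print(s['time'],s['ee_pos'],s['tcp_rot'],s['width'],s['q'].round(2))
f=top(c,.4488,.1085,.053,.0228,win=.03);print(f)
P=cloud(c).reshape(-1,3);q=P[(np.hypot(P[:,0]-.4489,P[:,1]-.1086)<.022)&(P[:,2]<.06)];print(np.percentile(q[:,2],[1,25,50,75,99]))
A=np.c_[q[:,:2]-q[:,:2].mean(0),np.ones(len(q))];print('tilt',np.linalg.lstsq(A,q[:,2],rcond=None)[0])
print(totool(s,[.582,.358]))
```

```text
23.75 [0.44716249 0.10729231 0.17453024] [-3.14131100e+00  1.40329179e-03  5.46147562e-01] 0.08754448287028818 [ 0.27  0.26 -0.71  2.    0.21  0.95 -1.57]
(array([0.4465, 0.1063, 0.0249]), np.float64(0.0012), 2001, np.float64(0.0521))
[0.04992438 0.05153072 0.05206101 0.05269098 0.05454859]
tilt [-0.0017349  -0.02129164  0.05201952]
[ 0.24544028 -0.14420322]
```

Request:
move_arm(series="1 -0.6 0 0 1;1 -0.6 0 0 1;1 -0.6 0 0 1;1 -0.6 0 0 1;1 -0.6 0 0 1;0.5 -0.3 0 0 1;0 0 0 0 1;0 0 0 0 1")

```text
time: 24.75
ee_pos: [0.5665, 0.3337, 0.174]
tcp_rot: [3.141, 0.003, 0.546]
wrist_force: [-0.0, -0.7, -0.1]
width: 0.0879
grip_force: 0.0
```

Run:
```python
from m import *
c,s=snap('w14');print(s['time'],s['ee_pos'],s['tcp_rot'],s['q'].round(2))
P=cloud(c).reshape(-1,3)
f=top(c,.582,.358,.035,tol=.005,win=.04);print(f,totool(s,f[0]))
x,y=f[0][:2]
im=ortho(c,.0085,x-.045,x+.045,y-.045,y+.045,.0002);cv2.imwrite('pics/ring.png',im)
q=P[(P[:,2]>.007)&(P[:,2]<.0125)];d=q[:,:2]-[x,y];r=np.hypot(*d.T);k=(r>.0255)&(r<.0295);a=np.degrees(np.arctan2(d[k,1],d[k,0]));h=np.histogram(a,np.arange(-180,181,10))[0];print(h)
```

```text
24.8 [0.56674503 0.33339752 0.17452073] [3.14089641e+00 1.85219435e-03 5.45716573e-01] [-0.17  0.6  -0.66  1.53  0.39  1.15 -1.93]
(array([0.5772, 0.3655, 0.023 ]), np.float64(0.0003), 760, np.float64(0.035)) [ 0.02559861 -0.02201332]
[ 0  0  0  0  0  0  2 11 14  0  0  0  0  0  0  0  0  0  0  0  0  0  0  0
  5 12 12  0  0  0  0  0  0  0  0  0]
```

View pics/ring.png

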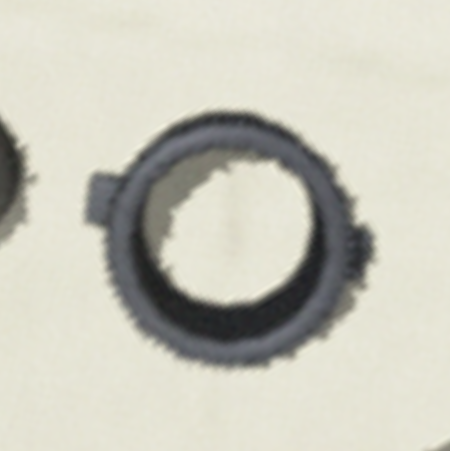

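Ring picture: lugs at left (100,200) and right (362,252) around centre (228,237), so the lug axis is about 79° in the world and the slot axis is 121°. I'll grasp at the present yaw, then turn 42° counterclockwise on the way.

Request:
move_arm(series="0.64 -0.55 0.6 0 1;0 0 0.9 0 1;0 0 0.9 0 1;0 0 0 0 1;0 0 0 0 1")

```text
time: 25.42
ee_pos: [0.5783, 0.3667, 0.081]
tcp_rot: [-3.142, -0.001, 0.546]
wrist_force: [0.7, 0.8, 0.9]
width: 0.0879
grip_force: 0.0
```

Run:
```python
from m import *
c,s=snap('w15');print(s['time'],s['ee_pos'],s['tcp_rot'],s['q'].round(2))
P=cloud(c).reshape(-1,3)
f=top(c,.5772,.3655,.035,tol=.005,win=.03);print(f,totool(s,f[0]))
x,y=f[0][:2]
q=P[(P[:,2]>.006)&(P[:,2]<.013)];d=q[:,:2]-[x,y];r=np.hypot(*d.T);k=(r>.0255)&(r<.0295);t=np.arctan2(d[k,1],d[k,0])
for k2 in(t>0,t<0):print(k2.sum(),np.degrees(t[k2].mean()),np.degrees(t[k2].min()),np.degrees(t[k2].max()))
```

```text
25.475 [0.57856417 0.36703626 0.08152858] [-3.14155224e+00 -2.57609698e-03  5.45554913e-01] [-0.25  0.73 -0.61  1.54  0.46  1.02 -2.01]
(array([0.5772, 0.3653, 0.0231]), np.float64(0.0002), 1485, np.float64(0.035)) [-0.00206708  0.00077637]
61 76.99387826395267 66.62667547649008 88.20053060113257<stdin>:7: RuntimeWarning: Mean of empty slice.
  ret = ret.dtype.type(ret / rcount)
Traceback (most recent call last):
ValueError: zero-size array to reduction operation minimum which has no identity
```

Request:
move_arm(series="-0.05 0.02 0.9 0 1;0 0 0.55 0 1;0 0 0 0 1;0 0 0 0 0.3;0 0 0 0 0.3;0 0 0 0 0.3;0 0 0 0 0.3;0 0 0 0 0.3;0 0 0 0 0.3", grip_force=40)

```text
time: 26.6
ee_pos: [0.5764, 0.3652, 0.0216]
tcp_rot: [3.142, -0.0, 0.546]
wrist_force: [0.1, -0.8, 1.8]
width: 0.0448
grip_force: 40.0
```

Run:
```python
from m import *
s=status.get_state();print(s['time'],s['ee_pos'],s['tcp_rot'],s['width'],s['grip_force'],totool(s,[.5772,.3653]))
```

```text
26.6 [0.57644476 0.36517607 0.02164811] [ 3.14151260e+00 -2.70828838e-04  5.46384094e-01] 0.04475768837079102 40.00054243952036 [0.00070968 0.00028653]
```

Request:
move_arm(series="0 0 0 0 0.65;0 0 -0.045 0 0.65;0 0 0 0 0.65;0 0 0 0 0.3;0 0 0 0 0.3;0 0 0 0 0.3")

```text
time: 27.35
ee_pos: [0.5763, 0.3651, 0.0232]
tcp_rot: [3.142, 0.0, 0.546]
wrist_force: [0.1, 0.5, 0.8]
width: 0.045
grip_force: 40.0
```

Run:
```python
from m import *
s=status.get_state();print(s['time'],s['ee_pos'],s['tcp_rot'],s['width'],s['grip_force'],totool(s,[.5772,.3653]))
```

```text
27.35 [0.57631084 0.36514143 0.02320654] [3.14158198e+00 3.37064843e-05 5.46334110e-01] 0.04498489964959107 39.99990960583091 [0.00084212 0.00032648]
```

Request:
move_arm(series="0 0 -0.5 0 0.3;0 0 -1 0 0.3;0 0 -1 0 0.3;-0.86 0.55 -0.4 0 0.3;-0.86 0.55 0 0 0.3;-0.87 0.55 0 0 0.3;-0.87 0.55 0 0 0.3;-0.87 0.55 0 0 0.3;-0.87 0.55 0 0 0.3;-0.87 0.55 0 0 0.3;0 0 0 0 0.3")

```text
time: 28.72
ee_pos: [0.4482, 0.1046, 0.1402]
tcp_rot: [3.139, 0.001, 0.543]
wrist_force: [0.4, 1.4, -0.7]
width: 0.0447
grip_force: 40.0
```

Request:
move_arm(series="0 0 0 -1 0.3;0 0 0 -1 0.3;0 0 0 -1 0.3;0 0 0 -1 0.3;0 0 0 -1 0.3;0 0 0 0 0.3;0 0 0 0 0.3")

```text
time: 29.6
ee_pos: [0.4493, 0.108, 0.1397]
tcp_rot: [3.141, -0.001, 1.294]
wrist_force: [0.3, 0.1, -0.9]
width: 0.0446
grip_force: 40.0
```

Run:
```python
from m import *
c,s=snap('w16');print(s['time'],s['ee_pos'],s['tcp_rot'],s['width'],s['q'].round(2))
w=walls(c);print(w,totool(s,w[0]),totool(s,[.4488,.1085]))
P=cloud(c).reshape(-1,3);x,y=s['ee_pos'][:2];h=s['ee_pos'][2]-.0232
f=top(c,x,y,h+.035,win=.028);print(f,totool(s,f[0]))
q=P[(P[:,2]>h+.003)&(P[:,2]<h+.013)];d=q[:,:2]-[x,y];r=np.hypot(*d.T);k=(r>.0245)&(r<.0295);t=np.degrees(np.arctan2(d[k,1],d[k,0]));print(np.histogram(t,np.arange(-180,181,10))[0])
```

```text
29.65 [0.44917113 0.10782827 0.13960139] [ 3.14098595e+00 -2.85265370e-04  1.29400054e+00] 0.04456516417261791 [ 0.4   0.37 -0.89  2.03  0.36  0.91 -0.96]
(array([0.4483, 0.1085]), 1229, np.int64(31)) [ 0.0004081  -0.00102154] [ 0.00054474 -0.00054057]
(array([0.4494, 0.1083, 0.0238]), np.float64(0.0018), 2638, np.float64(0.1516)) [5.16318342e-04 9.12455921e-05]
[ 0  0  0  0  0  0  0  0  0  0  0  0  0  0  0  0  0  0  0  0  0  0  0  0
  0  0  0  0 20 71 67  2  0  0  0  0]
```

View pics/w16.png

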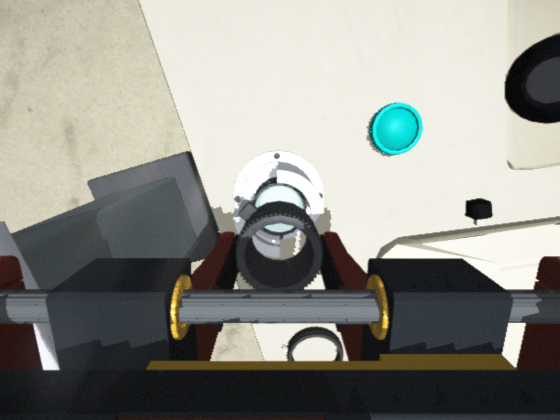

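The ring (278,250) is held above the barrel (278,190), with the lug at 120° against the slot at 121°. Lower it.

Request:
move_arm(series="-0.01 -0.015 0.7 0 0.3;0 0 0.3 0 0.3;0 0 0.25 0 0.3;0 0 0.2 0 0.3;0 0 0 0 0.3;0 0 0 0 0.3")

```text
time: 30.4
ee_pos: [0.4485, 0.1073, 0.0816]
tcp_rot: [3.141, -0.0, 1.296]
wrist_force: [-0.3, -0.6, -1.1]
width: 0.0445
grip_force: 40.0
```

Request:
move_arm(series="0.015 0 0.1 0 0.3;0 0 0.08 0 0.3;0 0 0 0 0.3;0 0 0 0 0.3")

```text
time: 30.9
ee_pos: [0.4487, 0.1079, 0.0743]
tcp_rot: [3.141, -0.0, 1.296]
wrist_force: [0.8, -1.2, 3.1]
width: 0.0442
grip_force: 40.0
```

Request:
move_arm(series="0 0 0 1 0.3;0 0 0 1 0.3;0 0 0 1 0.3;0 0 0 1 0.3;0 0 0 1 0.3;0 0 0 0 0.3")

```text
time: 31.65
ee_pos: [0.4485, 0.1079, 0.0743]
tcp_rot: [3.141, -0.0, 0.548]
wrist_force: [0.2, 0.0, 3.5]
width: 0.0444
grip_force: 40.0
```

Run:
```python
from m import *
s=status.get_state();print(s['time'],s['ee_pos'],s['tcp_rot'],s['width'],s['wrist_force'],s['wrist_torque'],s['q'].round(2))
```

```text
31.65 [0.44845314 0.10793809 0.0742849 ] [ 3.14115833e+00 -3.31058976e-04  5.47518149e-01] 0.04436248936716672 [0.21398577 0.0395971  3.54521704] [-0.00413944  0.0989476  -0.06682456] [ 0.18  0.41 -0.63  2.1   0.36  0.74 -1.71]
```

Now at 43°, with low torque. Continue to about 73°.

Request:
move_arm(series="0 0 0 0.9 0.3;0 0 0 0.9 0.3;0 0 0 0.9 0.3;0 0 0 0.9 0.3;0 0 0 0 0.3")

```text
time: 32.28
ee_pos: [0.4485, 0.1079, 0.0742]
tcp_rot: [3.141, -0.0, 0.01]
wrist_force: [0.8, -0.0, 2.8]
width: 0.0444
grip_force: 40.0
```

Run:
```python
from m import *
s=status.get_state();print(s['time'],s['ee_pos'],s['tcp_rot'],s['width'],s['wrist_force'],s['wrist_torque'],s['q'].round(2))
```

```text
32.275 [0.44845767 0.10788101 0.07416926] [ 3.14144350e+00 -3.16633054e-04  1.02639736e-02] 0.044432969968168264 [ 0.79047318 -0.01628721  2.78941886] [ 0.09115251 -0.03952991 -0.02478997] [ 0.08  0.39 -0.5   2.1   0.28  0.71 -2.17]
```

Request:
move_arm(series="0 0 0 0.5 0.3;0 0 0 0.5 0.3;0 0 0 0.3 0.3;0 0 0 0 0.3;0 0 0 0 0.3")

```text
time: 32.9
ee_pos: [0.4479, 0.1093, 0.0741]
tcp_rot: [-3.14, 0.0, -0.18]
wrist_force: [-2.4, 4.7, 5.2]
width: 0.045
grip_force: 40.0
```

Run:
```python
from m import *
s=status.get_state();print(s['time'],s['ee_pos'],s['tcp_rot'],s['width'],s['wrist_force'],s['wrist_torque'],s['q'].round(2))
```

```text
32.9 [0.44788216 0.10932294 0.07410424] [-3.14042766e+00  4.24422327e-04 -1.80086294e-01] 0.045011098464490105 [-2.37640739  4.72787362  5.23071125] [1.24569121 0.58549885 0.72090135] [ 0.04  0.38 -0.46  2.11  0.25  0.71 -2.34]
```

The stop is reached: torque 0.72 N m at 84.6°. Release and check.

Request:
move_arm(series="0 0 0 0 0.7;0 0 0 0 0.7;0 0 0 0 0.7;0 0 -0.4 0 0.7;0 0 -0.8 0 1;0 0 -1 0 1;0 0 -0.5 0 1;0 0 0 0 1;0 0 0 0 1")

```text
time: 34.02
ee_pos: [0.448, 0.1075, 0.1817]
tcp_rot: [3.141, 0.0, -0.189]
wrist_force: [-0.4, -0.2, -0.0]
width: 0.0878
grip_force: 0.0
```

Run:
```python
from m import *
c,s=snap('w17');print(s['time'],s['ee_pos'],s['tcp_rot'],s['width'],s['wrist_force'],s['grip_force'])
f=top(c,.4485,.1085,.0862,tol=.005,win=.03);print(f)
P=cloud(c).reshape(-1,3);q=P[(np.hypot(P[:,0]-.4485,P[:,1]-.1085)<.025)&(abs(P[:,2]-.086)<.004)];A=np.c_[q[:,:2]-q[:,:2].mean(0),np.ones(len(q))];print('tilt',np.linalg.lstsq(A,q[:,2],rcond=None)[0])
q=P[(P[:,2]>.053)&(P[:,2]<.066)];d=q[:,:2]-[.4485,.1085];r=np.hypot(*d.T);k=(r>.0240)&(r<.0295);t=np.degrees(np.arctan2(d[k,1],d[k,0]));print(np.histogram(t,np.arange(-180,181,10))[0])
cv2.imwrite('pics/fin.png',cv2.resize(c['img'][110:330,150:410],None,fx=3,fy=2.7,interpolation=cv2.INTER_CUBIC)[:590])
```

```text
34.075 [0.44775095 0.10748137 0.18132435] [ 3.14096829e+00  1.21846826e-03 -1.88631156e-01] 0.08813745152538503 [-0.07711297  0.40710729  0.07298834] 0.0
(array([0.4492, 0.1085, 0.0231]), np.float64(0.0001), 1002, np.float64(0.0865))
tilt [ 0.00385214 -0.00389858  0.08630271]
[ 0  0  0  0  0  0  4 14  0  0  0  0  0  0  0  0  0  0  0  0  3  6  7  0
  4  2  0  0  0  0  0  0  0  0  0  0]
```

View pics/fin.png

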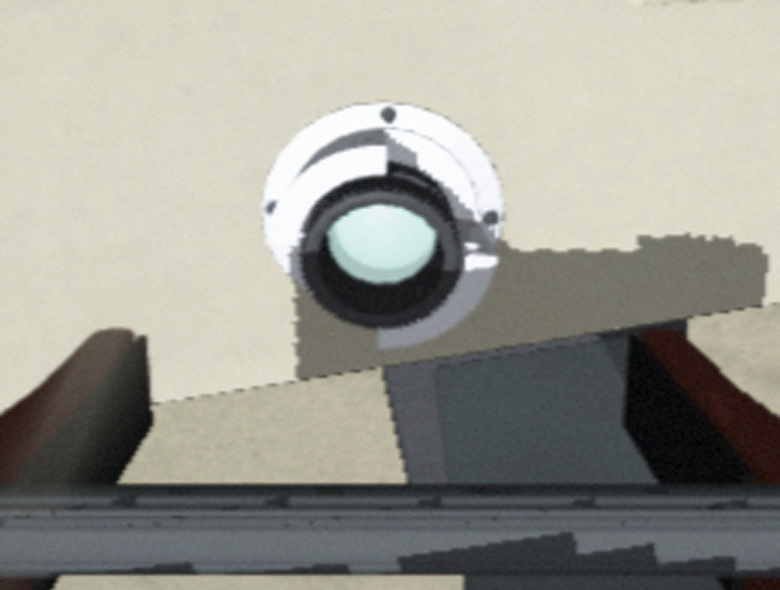

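The ring (380,250) sits level in the barrel with clear glass under it and no lugs left in the slots. Its top stays at 86.4 mm after release, which puts the underside at 51.3 mm, so it is locked under the thread and pressing the stack.

```bash
python3 -c "
from rig import arm;print(arm.job_done())"
```

```text
the job is handed in; nothing more can be done
None
```

The job is handed in at about 34 s: the lens, spacer and filter are stacked in the barrel, and the retaining ring is screwed to its stop (about 84°) and was still locked down after I let go. I did not take a last picture of the vials and other bystanders, but the arm showed no contact with them.

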